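# Start the last self-tapping screw in a crate-lid strap

### The job

The metal strap on the grey crate's lid has two screws home and one standing proud, which has only been set in its pilot hole. Take the stubby screwdriver out of its stand, set its bit in the proud screw's head and, pressing firmly along the screw (the bit slips if you press too lightly; never press harder than 20 N or the lid splits), turn the screw clockwise at least half a turn so that it cuts its first thread. Then hang the driver back in its stand and leave it there; do not touch the screw with the fingers and leave the other things on the bench where they are.

Things in the scene. Friction and masses are not known exactly. Their poses are not given: they have to be found in the camera images.
- pilot: the fixed pilot hole with the proud screw it carries: origin on the strap's top (83 mm above the bench) on the screw's axis, z up. The floor of the screw's recess lies 15 to 31 mm above this origin at the start, differing each time as the thin lid sags (not measured: feel for it). Under a push the screw and lid give by about 0.17 mm per N and spring back. More than 20 N splits the lid.
- screw (a joint): turn of the proud screw, rad: 0 at the start, grows clockwise seen from above, stops at 9.4; it sinks 4 mm per turn. It follows the bit only under a firm push (about 6 to 10 N, by friction) and still slips a little; with less the bit just slips. It stays when let go; pushing alone does not turn it. Turned back under push it unscrews: lift the bit clear before turning back.
- driver_grip (a point): grip point on the axis, half-way up the black fluted handle of the stubby driver, z up. Handle 27 to 29 mm thick, 50 mm long, 25 mm above and 26 mm below this point; then a collar 40 mm across, 6 mm thick, and a round steel shank 12 mm thick, 55 mm long. Bit tip 87 mm below this point. Round: any yaw of grasp. About 0.2 kg. Starts hanging upright in the stand.
- driver_bit (a point): the tip of the driver's bit (a six-lobed star, 17 mm across), on the axis 87 mm below driver_grip.
- driver: the stubby screwdriver; its origin is the tip of the bit, z up the driver.
- stand_mouth (a point): centre of the hole's mouth in the top face of the stand, a fixed wooden block 75 x 75 mm, 70 mm high; upright through hole 23 mm across. With the driver hung home its collar lies on the top face and driver_grip is 32 mm above this point.
- crate: the fixed grey crate with lid, 204 x 304 x 80 mm, origin under its centre. An aluminium strap 36 x 260 x 3 mm lies on the lid along y, at x -30 mm, with three like screws at y -85, 0, 85 mm: one proud, two home. Heads: steel dishes 27 mm across below, 34 mm at the rim, 9 mm high; recess a funnel 27 mm across at the rim, 20 mm at its flat floor, 6 mm deep; shank 8 mm.
- tub: open white tub 70 x 70 x 35 mm standing on the lid, +x of the strap; leave alone. Origin at the centre of its underside, as for the next ones.
- offcut: pale wood offcut 100 x 32 x 24 mm, leave alone
- glue: white bottle 52 mm across, 120 mm tall, leave alone
- clamp: black spring clamp lying flat, about 150 x 55 x 20 mm, leave alone
- tape_measure: grey tape measure 60 x 65 x 34 mm, leave alone
- carton: cardboard carton 70 x 120 x 60 mm, leave alone
- spool: white spool 60 mm across, 40 mm tall, leave alone
Mind the look-alikes: they are no part of the job. What is shaped like the driver but orange is not meant. Of the things shaped like the part that bears stand_mouth, the wooden one is meant.

How it is judged (in metres and radians):
On the way, in this order (a step that is already met when the one before it is completed fails the run):
1. the driver's bit presses in the proud screw's recess (horizontal distance between driver_bit and pilot below 0.007 m and contact force between driver and pilot above 3 N), for 0.1 s.
2. the screw has been turned clockwise half a turn (3.0 rad or more) (value of joint screw above 3 rad), for 0.1 s.
At the end, for the whole second after the job is handed in: The proud screw is turned 3.0 rad or more (half a turn) from its start, and the driver hangs upright in its stand: axis within 12 mm of the hole's and within 0.15 rad of vertical, grip point 26 to 38 mm above the mouth (32 when home), at rest (value of joint screw above 3 rad and horizontal distance between driver_grip and stand_mouth below 0.012 m and angle between driver_grip's own z axis and vertical below 0.15 rad and z of driver_grip in the frame of stand_mouth between 0.026 and 0.038 m and linear speed of driver below 0.03 m/s); the robot touches nothing.
It fails at once if the driver presses on the screw, crate or strap with more than 20 N (contact force between driver and pilot above 20 N or contact force between driver and crate above 20 N).
It fails at once if the fingers touch the screw (contact force between the fingers and pilot above 1 N).
It fails at once if a bystander (tub, offcut, bottle, clamp, tape measure, carton, spool) is moved more than 20 mm or tipped (distance of any of tub, offcut, glue, clamp, tape_measure, carton, spool from where it was at the start of the episode above 0.02 m or angle between any of tub, offcut, glue, clamp, tape_measure, carton, spool's own z axis and vertical above 0.3 rad).
It also fails if it takes over 70 s, if anything falls off the work surface, if the arm or the gripper's body presses on something with over 40 N, if the wrist force passes 120 N, or if a joint passes its speed limit or range.

### The arm

A 7-joint arm with a two-finger parallel gripper is mounted at the origin on the work surface. World frame = base frame: x ahead of the robot, y to its left, z up, the work surface at z = 0. Lengths are in m, angles in degrees, forces in N, time in s.
With the tool pointing down it reaches from about 0.4 to 0.9 m from the base axis. Payload 5.6 kg.
Tool frame: the origin (TCP) lies midway between the tips of the shut fingers; the grasp point (between the pads) lies 19 mm behind it (arm.grip_depth is the distance from the TCP to the grasp point, in m); z points along the fingers, y is the line along which they close (so a half turn about z gives the same grasp; the last joint's range is limited). The gripper opens to 92 mm and grips with 3 to 60 N. Pads are 20 mm wide; open, the fingers measure 128 mm over their backs; the gripper's body (75 mm by 189 mm) begins 69 mm behind the grasp point.
Start: joints at [-73.453, 26.786, -0.665, 91.828, 0.344, 61.387, -3.226], TCP at [0.212, 0.615, 0.215] pointing down, gripper open.
Joint ranges: [-144.91, 144.91], [-17.63, 115.5], [-89.93, 88.59], [15.96, 139.68], [-74.01, 254.01], [8.47, 105.57], [-167.45, 167.45]. Speed limits (degrees/s): [147.25, 147.25, 180, 180, 180, 180, 180].

### API

Orientations are given as a 3x3 rotation matrix whose columns are the frame's x, y, z axes.
In Python, from bench import status, vision, workorder, nets, arm gives the robot as it stands. The module is installed in compiled form; this text tells all that it offers.
- The arm moves only by the tool jog_arm, never from a script. Its argument "motion" is a list of rows, each a list of 7 numbers: the opening, from 0 (shut) to 1 (fully open), then the shift along the tool's x, y, z in m, then the turn, a rotation vector about the tool's x, y, z in degrees. In form: [[claw, x, y, z, wx, wy, wz], ...]. A call has 1 to 8 rows; each row shifts and turns the commanded pose from where the row before left it, along the tool's axes as they then stand; what a row does not reach is not made up. A row lasts 1/10 s, in which the tool goes at most 50 mm and 8.59 degrees, less where a joint would pass 70% of its speed; a pose out of reach is approached as far as the arm can. A call is refused whole if a number of a shift passes 0.05 or a number of a turn 8.59, either way. A call with a gripper value outside its range is refused whole. The fingers move at their own pace and stop on an object; the grip force is fixed at half the most. Time passes only in rows, so rows that do not move let the fingers close. It gives the time, the measured TCP pose, the force, the opening and the grip force at its end, in the units of the state.
- status.sense(): the state, without advancing time (a new reading comes with each control period).
- vision.snapshot(name): name is "scene" or "top" or "wrist"; returns the picture (480x640x3 uint8, blue, green, red); there is no depth.
- vision.camera_model(name): a dict with "intrinsics" (3x3 intrinsics, pixels), "pose" (4x4, takes a point from camera to world coordinates); the wrist camera has in their place "hand_eye" (4x4, takes a point from camera to tool coordinates, whose origin is the TCP and whose axes are the flange's). Camera axes: x right, y down, z forward; pixel columns grow to the right and rows downward; lengths in m; the calibration is good to about 2 mm. The wrist camera is an equidistant fisheye: a pixel r from the principal point sees the ray r / f radians off the axis. A picture is of the moment at which its call begins: read the wrist's pose just before it. camera_model takes no time and is no camera call.
- workorder.job_done(): hands the job in; it is judged then, once.
Trained networks look in the newest picture that a camera, given by its name, has taken for a name from the list of things; names that differ only in an ending like _2 or _b are one class to them, and where a whole thing is asked for, a point or a joint stands for the part that bears it (a point fixed in the world has none). Each returns a list of dicts, best first, with "p" (0 to 1); they miss things now and then, are a little off and sometimes report something else, mostly with a low value. They report only what shows in the picture. A call takes as long as a camera call. They do not tell look-alikes from the thing itself.
- nets.search_frame(query, camera): "xyz" ([x, y, z] in m, in world coordinates, good to about 4 mm: the middle of the surface that is visible of it).
- nets.cut_out(query, camera): "mask" (480x640 bool, what is visible of it).
- nets.pinpoint(query, camera): "xyz" ([x, y, z] in m, in world coordinates, good to about 4 mm: a listed point, or the origin of a listed thing).
The state is a dict: "time_s": time; "joint_positions": joint angles; "joint_vel": joint speeds; "joint_efforts": joint torques, N m; "tool_pos": TCP position; "ee_rot": TCP orientation; "ft_force": force on the tool from outside, world axes, zero at the start; "ft_torque": the same for the moment, N m; "finger_gap": opening from 0.0 (shut) to 1.0 (fully open); "gripper_force": force on a finger pad.
Only numpy, scipy, OpenCV 4.12 (cv2) and the standard library are available. Lean on these libraries where they do the work, as an engineer would, in place of code of your own. Each camera call takes 0.05 s, during which the arm holds its last target. There are 200 camera calls.

## Working session

There is one attempt and no reset: what is moved stays moved. The work goes in short steps, Python scripts to look and compute and a tool call to move; the robot and the scene stay as the last step left them, time stands still between calls to the robot, and variables do not carry over. Pictures are saved under pics/ and viewed, at most 13 in all, crops included, and the job is handed in when it is done.

Besides the shell and the picture viewer there is one more tool, called as name([rows], argument=value, ...), one row to a line, values as JSON. jog_arm: Moves the arm, as the interface text tells. Its arguments: {"type":"object","properties":{"motion":{"type":"array"}},"required":["motion"]}

```bash
mkdir -p pics
python3 - <<'E'
from bench import status, vision, workorder, nets, arm
import cv2,numpy as np
s=status.sense();print(s['tool_pos'],np.round(s['ee_rot'],3).tolist(),s['ft_force'],s['time_s'],s['finger_gap'],arm.grip_depth)
for c in ['scene','top']:
    cv2.imwrite(f'pics/{c}0.png',vision.snapshot(c))
    for q in ['driver_grip','driver_bit','stand_mouth','pilot','crate','tub','glue']:
        print(c,q,[(round(d['p'],2),np.round(d['xyz'],3).tolist()) for d in nets.pinpoint(q,c)[:4]])
E
```

```text
[0.21161919 0.61397299 0.21367908] [[-0.945, 0.326, -0.0], [0.326, 0.945, -0.002], [-0.0, -0.002, -1.0]] [-0.3238896  -0.71358719  0.53789616] 0.0 0.9983459396954126 0.0187
scene driver_grip [(0.82, [0.572, -0.362, 0.09]), (0.69, [0.472, -0.36, 0.102])]
scene driver_bit [(0.8, [0.575, -0.359, 0.003])]
scene stand_mouth [(0.83, [0.476, -0.363, 0.067]), (0.82, [0.501, -0.499, 0.067])]
scene pilot [(0.65, [0.511, 0.174, 0.081])]
scene crate [(0.63, [0.547, 0.092, -0.002])]
scene tub [(0.83, [0.606, 0.016, 0.082])]
scene glue [(0.85, [0.659, -0.236, 0.003])]
top driver_grip [(0.68, [0.581, -0.359, 0.084]), (0.64, [0.472, -0.363, 0.107])]
top driver_bit [(0.8, [0.578, -0.36, 0.004])]
top stand_mouth [(0.82, [0.498, -0.507, 0.074]), (0.61, [0.479, -0.362, 0.068])]
top pilot [(0.6, [0.512, 0.179, 0.082])]
top crate [(0.93, [0.547, 0.094, -0.001])]
top tub [(0.73, [0.599, 0.022, 0.083])]
top glue [(0.8, [0.664, -0.237, 0.002])]
```

View pics/scene0.png

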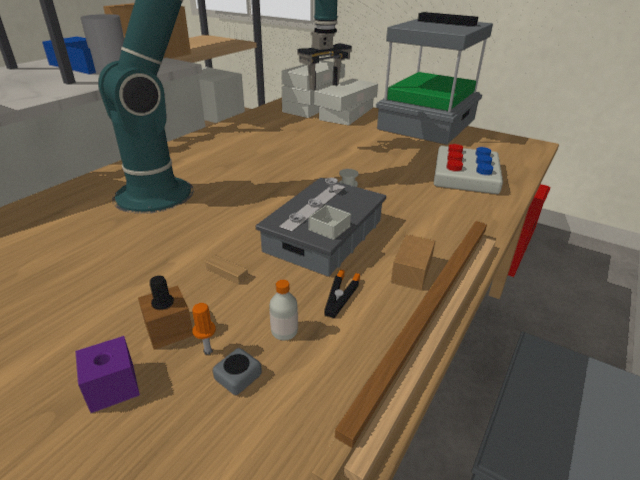

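View pics/top0.png

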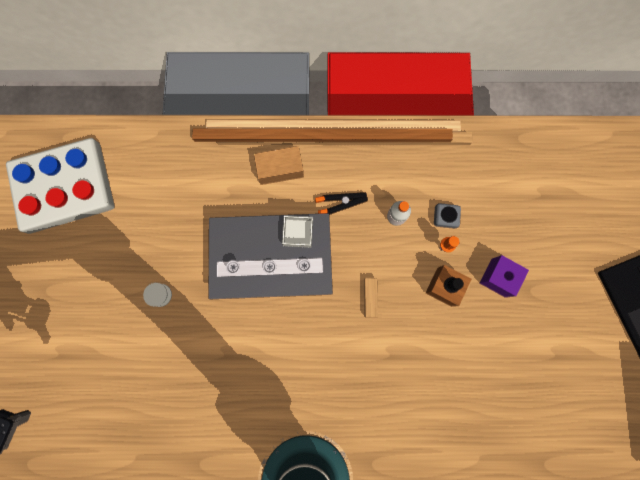

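The scene view shows the black driver in the wooden stand (scene px 160,292; top 453,284), the orange look-alike beside it and the purple block look-alike. The proud screw is the +y one on the strap (scene px 332,183). The network estimates agree with this.

jog_arm([
  [1,-0.03,-0.02,-0.015,0,0,0],
  [1,-0.03,-0.02,-0.015,0,0,0],
  [1,-0.03,-0.02,-0.015,0,0,0],
  [1,-0.03,-0.02,-0.015,0,0,0],
  [1,-0.03,-0.02,-0.015,0,0,0],
  [1,-0.03,-0.02,-0.015,0,0,0],
  [1,-0.03,-0.02,-0.015,0,0,0],
  [1,-0.03,-0.02,-0.015,0,0,0],
])

```text
time_s: 1.6
tool_pos: [0.3873, 0.3838, 0.3355]
ee_rot: [[-0.945, 0.326, 0.0], [0.326, 0.945, 0.001], [-0.0, 0.001, -1.0]]
ft_force: [0.5, 0.3, 0.8]
finger_gap: 1.001
gripper_force: 0.0
```

Run:
```python
from bench import status
import numpy as np
s=status.sense();print(s['tool_pos'],np.round(s['ee_rot'],3).tolist(),np.round(s['joint_positions'],1),s['ft_force'],s['time_s'])
```

```text
[0.38725477 0.38376676 0.33548709] [[-0.945, 0.326, 0.0], [0.326, 0.945, 0.001], [-0.0, 0.001, -1.0]] [-53.4  10.5   5.9  98.4  -1.1  71.1  23.8] [0.50560025 0.26265034 0.78606978] 1.6
```

jog_arm([
  [1,-0.022,-0.026,0,0,0,0],
  [1,-0.022,-0.026,0,0,0,0],
  [1,-0.022,-0.026,0,0,0,0],
  [1,-0.022,-0.026,0,0,0,0],
  [1,-0.022,-0.026,0,0,0,0],
  [1,-0.022,-0.026,0,0,0,0],
  [1,-0.022,-0.026,0,0,0,0],
  [1,0,0,0,0,0,0],
])

```text
time_s: 2.4
tool_pos: [0.4745, 0.1579, 0.3351]
ee_rot: [[-0.943, 0.333, 0.001], [0.333, 0.943, -0.001], [-0.002, -0.001, -1.0]]
ft_force: [-0.2, -0.0, 0.3]
finger_gap: 1.0
gripper_force: 0.0
```

Run:
```python
from bench import status,vision,nets
import cv2,numpy as np
s=status.sense();print(s['tool_pos'],np.round(s['joint_positions'],1))
m=vision.camera_model('wrist');print(m)
cv2.imwrite('pics/w1.png',vision.snapshot('wrist'))
for q in ['pilot','crate','tub']:
  for c in ['wrist','top']:
    print(c,q,[(round(d['p'],2),np.round(d['xyz'],4).tolist()) for d in nets.pinpoint(q,c)[:4]])
```

```text
[0.47449881 0.1578654  0.33507973] [-37.4   5.3  16.4 104.6  -1.5  70.2  50. ]
{'intrinsics': array([[371.64829954,   0.        , 313.18737434],
       [  0.        , 371.64829954, 233.18702782],
       [  0.        ,   0.        ,   1.        ]]), 'hand_eye': array([[ 4.03041568e-04, -9.65660429e-01, -2.59807186e-01,
         7.32876801e-02],
       [ 9.99999511e-01,  6.23804437e-04, -7.67268573e-04,
         1.71882949e-03],
       [ 9.02989774e-04, -2.59806750e-01,  9.65660208e-01,
        -1.70844234e-01],
       [ 0.00000000e+00,  0.00000000e+00,  0.00000000e+00,
         1.00000000e+00]])}
wrist pilot [(0.89, [0.5119, 0.1788, 0.0814]), (0.25, [0.4455, -0.1671, 0.0006])]
top pilot [(0.6, [0.5123, 0.1786, 0.0818])]
wrist crate [(0.88, [0.5466, 0.0916, 0.0001])]
top crate [(0.93, [0.5474, 0.0939, -0.0014])]
wrist tub [(0.95, [0.5992, 0.0218, 0.0783])]
top tub [(0.73, [0.599, 0.022, 0.083])]
```

View pics/w1.png

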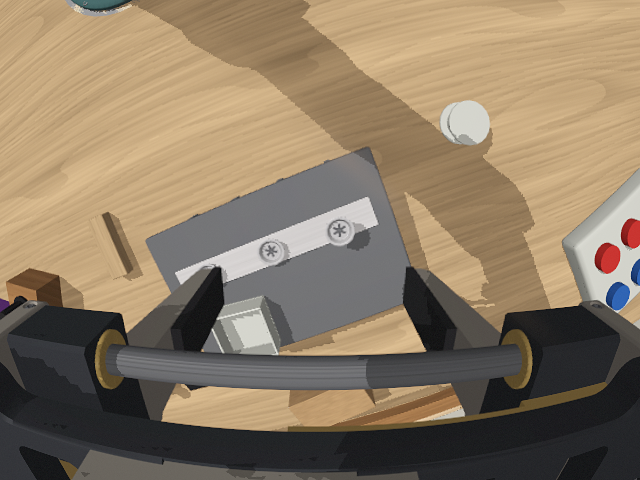

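Wrist picture: the proud screw's recess is at px (340,231), clearly bigger and nearer than the home screw at (271,251). Next is the stand.

jog_arm([
  [1,-0.011,-0.041,0,0,0,0],
  [1,-0.011,-0.041,0,0,0,0],
  [1,-0.011,-0.041,0,0,0,0],
  [1,-0.011,-0.041,0,0,0,0],
  [1,-0.011,-0.041,0,0,0,0],
  [1,-0.011,-0.041,0,0,0,0],
])

```text
time_s: 3.35
tool_pos: [0.4549, -0.0921, 0.3348]
ee_rot: [[-0.946, 0.324, 0.001], [0.324, 0.946, 0.0], [-0.001, 0.0, -1.0]]
ft_force: [0.2, -0.2, -0.1]
finger_gap: 0.997
gripper_force: 0.0
```

jog_arm([
  [1,-0.011,-0.041,0,0,0,0],
  [1,-0.011,-0.041,0,0,0,0],
  [1,-0.011,-0.041,0,0,0,0],
  [1,-0.011,-0.041,0,0,0,0],
  [1,-0.011,-0.041,0,0,0,0],
  [1,-0.011,-0.041,0,0,0,0],
  [1,0,0,0,0,0,0],
])

```text
time_s: 4.05
tool_pos: [0.4355, -0.3504, 0.3346]
ee_rot: [[-0.943, 0.333, -0.002], [0.333, 0.943, -0.004], [0.0, -0.004, -1.0]]
ft_force: [-0.6, -0.8, -0.4]
finger_gap: 1.002
gripper_force: 0.0
```

```bash
cat > h.py <<'E'
from bench import status,vision,nets
import cv2,numpy as np
def shot(name):
    s=status.sense(); im=vision.snapshot('wrist'); cv2.imwrite(f'pics/{name}.png',im)
    T=np.eye(4);T[:3,:3]=s['ee_rot'];T[:3,3]=s['tool_pos']
    return s,T,im
def ray(T,u,v):
    m=vision.camera_model('wrist');K=m['intrinsics'];W=T@m['hand_eye']
    d=np.array([u-K[0,2],v-K[1,2]]);r=np.hypot(*d);th=r/K[0,0]
    c=np.r_[d/r*np.sin(th),np.cos(th)]
    return W[:3,3],W[:3,:3]@c
def at(T,u,v,z):
    o,d=ray(T,u,v);return o+d*(z-o[2])/d[2]
def pin(q,c,n=4):
    return [(round(d['p'],2),np.round(d['xyz'],4).tolist()) for d in nets.pinpoint(q,c)[:n]]
def show():
    s=status.sense();print(np.round(s['tool_pos'],4),np.round(s['ee_rot'],3).tolist(),np.round(s['joint_positions'],1),np.round(s['ft_force'],2),s['time_s'],s['finger_gap'])
    return s
E
python3 - <<'E'
from h import *
show();s,T,im=shot('w2')
for q in ['driver_grip','stand_mouth']: print(q,pin(q,'wrist'))
for d in nets.cut_out('driver_grip','wrist')[:3]:
    y,x=np.where(d['mask']);print(d['p'],x.mean(),y.mean(),x.min(),x.max(),y.min(),y.max())
T1=np.eye(4);T1[:3,:3]=[[-0.943,0.333,0.001],[0.333,0.943,-0.001],[-0.002,-0.001,-1]];T1[:3,3]=[0.4745,0.1579,0.3351]
for z in (.1,.11,.12):print(z,at(T1,339.5,230.5,z))
E
```

```text
[ 0.4355 -0.3504  0.3346] [[-0.943, 0.333, -0.002], [0.333, 0.943, -0.004], [0.0, -0.004, -1.0]] [ -0.8  13.7  43.8  98.6  -9.7  71.6 115.8] [-0.64 -0.84 -0.44] 4.05 1.0019441977526438
driver_grip [(0.78, [0.4731, -0.3606, 0.1022]), (0.6, [0.5757, -0.3564, 0.0877])]
stand_mouth [(0.63, [0.4674, -0.3609, 0.0701]), (0.59, [0.4928, -0.4981, 0.0715])]
0.62 343.69403714565004 302.29814271749757 328 358 278 325
0.57 317.3158914728682 232.4205426356589 301 333 213 252
0.39 598.4214097248398 230.77949491142104 573 623 200 264
0.1 [0.51602562 0.17612596 0.1       ]
0.11 [0.5133095  0.17632231 0.11      ]
0.12 [0.51059339 0.17651866 0.12      ]
```

View pics/w2.png

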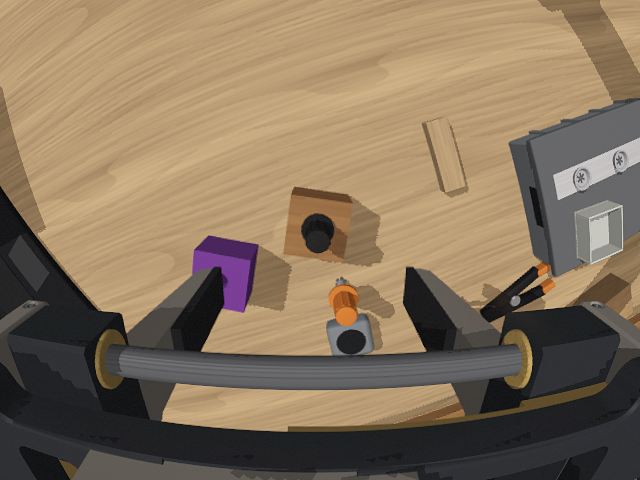

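Driver is at px (318,235) in the wooden stand; orange one at (345,300), clear of the fingers' closing line. Approaching.

jog_arm([
  [1,-0.0065,0.0005,0.027,0,0,0],
  [1,-0.0065,0.0005,0.027,0,0,0],
  [1,-0.0065,0.0005,0.027,0,0,0],
  [1,-0.0065,0.0005,0.027,0,0,0],
  [1,-0.0065,0.0005,0.027,0,0,0],
  [1,-0.0065,0.0005,0.027,0,0,0],
  [1,0,0,0.005,0,0,0],
  [1,0,0,0,0,0,0],
])

```text
time_s: 5.05
tool_pos: [0.4754, -0.3536, 0.1672]
ee_rot: [[-0.946, 0.324, -0.001], [0.324, 0.946, 0.001], [0.002, 0.001, -1.0]]
ft_force: [0.5, -0.8, 0.3]
finger_gap: 0.999
gripper_force: 0.0
```

Run:
```python
from h import *
s=show();s,T,im=shot('w3')
for q in ['driver_grip','stand_mouth']:
  for d in nets.pinpoint(q,'wrist')[:2]:print(q,d['p'],d['xyz'],(T[:3,:3].T@(d['xyz']-T[:3,3])))
cv2.imwrite('pics/w3c.png',im[150:450,100:540])
```

```text
[ 0.4754 -0.3536  0.1672] [[-0.946, 0.324, -0.001], [0.324, 0.946, 0.001], [0.002, 0.001, -1.0]] [  4.3  27.7  38.5 104.5 -20.6  55.1 122.8] [ 0.48 -0.81  0.34] 5.05 0.998640601969233
driver_grip 0.9 [0.4714, -0.3583, 0.1011] [ 0.00217582 -0.00574491  0.0661426 ]
driver_grip 0.62 [0.5767, -0.3596, 0.0885] [-0.09789127  0.02711449  0.07860769]
stand_mouth 0.78 [0.4938, -0.5027, 0.069] [-0.06582703 -0.13513322  0.0980457 ]
```

View pics/w3c.png

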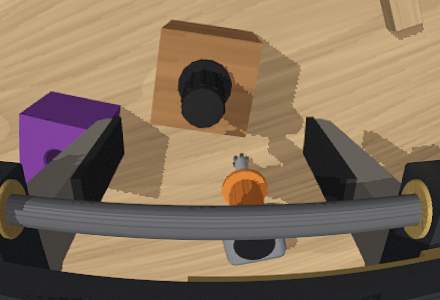

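Run:
```python
from h import *
s=status.sense();T=np.eye(4);T[:3,:3]=s['ee_rot'];T[:3,3]=s['tool_pos']
for p,z in (((303,257),.127),((305,233),.076)):
    w=at(T,*p,z);print(w,T[:3,:3].T@(w-T[:3,3]))
```

```text
[ 0.4735467  -0.35938632  0.127     ] [ 0.00101662 -0.00460703  0.04224322]
[ 0.47242636 -0.35890303  0.076     ] [ 0.00236253 -0.00451322  0.09323997]
```

jog_arm([
  [1,0.0015,-0.005,0.01,0,0,0],
  [1,0,0,0.02,0,0,0],
  [1,0,0,0.02,0,0,0],
  [1,0,0,0.02,0,0,0],
  [1,0,0,0.013,0,0,0],
  [1,0,0,0,0,0,0],
  [1,0,0,0,0,0,0],
])

```text
time_s: 5.9
tool_pos: [0.4722, -0.36, 0.085]
ee_rot: [[-0.945, 0.326, 0.0], [0.326, 0.945, -0.0], [-0.001, -0.0, -1.0]]
ft_force: [0.2, -0.8, -0.6]
finger_gap: 0.999
gripper_force: 0.0
```

jog_arm([
  [0,0,0,0,0,0,0],
  [0,0,0,0,0,0,0],
  [0,0,0,0,0,0,0],
  [0,0,0,0,0,0,0],
  [0,0,0,0,0,0,0],
  [0,0,0,0,0,0,0],
  [0,0,0,0,0,0,0],
  [0,0,0,0,0,0,0],
])

```text
time_s: 6.7
tool_pos: [0.4721, -0.3594, 0.0846]
ee_rot: [[-0.945, 0.326, -0.0], [0.326, 0.945, 0.0], [0.0, 0.0, -1.0]]
ft_force: [-0.5, -0.3, 0.6]
finger_gap: 0.329
gripper_force: 0.0
```

jog_arm([
  [0,0,0,0,0,0,0],
  [0,0,0,0,0,0,0],
  [0,0,0,0,0,0,0],
  [0,0,0,0,0,0,0],
])

```text
time_s: 7.1
tool_pos: [0.4721, -0.3594, 0.0846]
ee_rot: [[-0.945, 0.326, -0.0], [0.326, 0.945, 0.0], [0.0, 0.0, -1.0]]
ft_force: [0.3, -0.4, 0.0]
finger_gap: 0.289
gripper_force: 30.0
```

jog_arm([
  [0,0,0,-0.015,0,0,0],
  [0,0,0,-0.025,0,0,0],
  [0,0,0,-0.03,0,0,0],
  [0,0,0,-0.03,0,0,0],
  [0,0,0,-0.03,0,0,0],
  [0,0,0,-0.03,0,0,0],
  [0,0,0,-0.03,0,0,0],
  [0,0,0,0,0,0,0],
])

```text
time_s: 7.9
tool_pos: [0.4735, -0.3613, 0.2796]
ee_rot: [[-0.945, 0.326, 0.007], [0.326, 0.945, -0.004], [-0.008, -0.001, -1.0]]
ft_force: [0.5, -0.5, -0.7]
finger_gap: 0.288
gripper_force: 30.0
```

Run:
```python
from h import *
s=show();s,T,im=shot('w4')
m=vision.snapshot('scene')
print(pin('stand_mouth','wrist'),pin('stand_mouth','scene'),pin('driver_bit','scene'),pin('driver_grip','scene'))
cv2.imwrite('pics/w4c.png',np.hstack([im[100:480,100:460],m[150:450,50:350].copy()[:300] if 0 else cv2.resize(m[100:400,60:320],(330,380))]))
```

```text
[ 0.4735 -0.3613  0.2796] [[-0.945, 0.326, 0.007], [0.326, 0.945, -0.004], [-0.008, -0.001, -1.0]] [  1.6  20.7  42.3  98.1 -15.1  66.6 119. ] [ 0.46 -0.49 -0.74] 7.9 0.2875498553343162
[(0.85, [0.4697, -0.3631, 0.0687]), (0.63, [0.4935, -0.5003, 0.0709]), (0.38, [0.4721, -0.3668, 0.2115])] [(0.87, [0.476, -0.3596, 0.0693]), (0.64, [0.5012, -0.5029, 0.0658])] [(0.94, [0.5759, -0.3637, 0.0054]), (0.8, [0.4765, -0.3612, 0.2071])] [(0.94, [0.476, -0.3622, 0.2958]), (0.9, [0.5725, -0.3627, 0.0893])]
```

View pics/w4c.png

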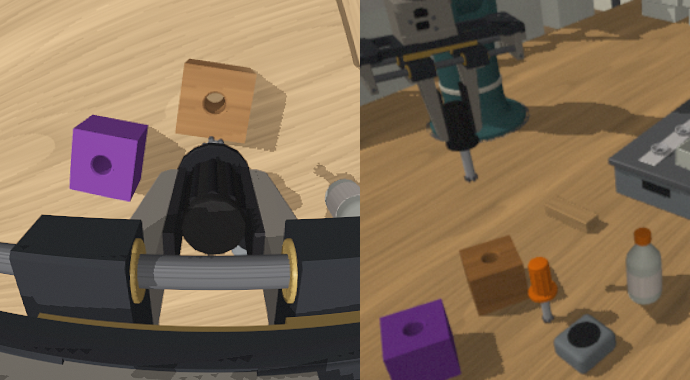

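Driver is held upright; the stand hole shows at wrist px (314,202). Carrying it to the screw.

jog_arm([
  [0,0.005,0.02,0,0,0,0],
  [0,0.011,0.04,0,0,0,0],
  [0,0.011,0.04,0,0,0,0],
  [0,0.011,0.04,0,0,0,0],
  [0,0.011,0.04,0,0,0,0],
  [0,0.011,0.04,0,0,0,0],
  [0,0.011,0.04,0,0,0,0],
  [0,0.011,0.04,0,0,0,0],
])

```text
time_s: 9.0
tool_pos: [0.4917, -0.0475, 0.2739]
ee_rot: [[-0.945, 0.326, -0.001], [0.326, 0.945, -0.0], [0.001, -0.001, -1.0]]
ft_force: [1.0, -0.1, -1.7]
finger_gap: 0.287
gripper_force: 30.0
```

jog_arm([
  [0,0.011,0.04,0,0,0,0],
  [0,0.011,0.04,0,0,0,0],
  [0,0.011,0.04,0,0,0,0],
  [0,0.011,0.04,0,0,0,0],
  [0,0.011,0.04,0,0,0,0],
  [0,0,0,0,0,0,0],
])

```text
time_s: 9.6
tool_pos: [0.5043, 0.1645, 0.2731]
ee_rot: [[-0.948, 0.317, -0.002], [0.317, 0.948, 0.001], [0.002, -0.0, -1.0]]
ft_force: [0.7, 0.1, -2.3]
finger_gap: 0.287
gripper_force: 30.0
```

jog_arm([
  [0,0,0,0,0,0,-8],
  [0,0,0,0,0,0,-8],
  [0,0,0,0,0,0,-8],
  [0,0,0,0,0,0,-8],
  [0,0,0,0,0,0,-8],
  [0,0,0,0,0,0,-8],
  [0,0,0,0,0,0,-8],
  [0,0,0,0,0,0,-8],
])

```text
time_s: 10.4
tool_pos: [0.5051, 0.1568, 0.2736]
ee_rot: [[-0.704, -0.71, -0.002], [-0.71, 0.704, -0.001], [0.002, 0.0, -1.0]]
ft_force: [-1.3, 0.7, -1.0]
finger_gap: 0.287
gripper_force: 30.0
```

Run:
```python
from h import *
s=show();s,T,im=shot('w5');t=vision.snapshot('top')
for q in ['pilot','driver_bit','driver_grip']:
  print(q,pin(q,'wrist'),pin(q,'scene') if vision.snapshot('scene') is not None else 0,pin(q,'top'))
cv2.imwrite('pics/w5c.png',im[60:480,100:540])
```

```text
[0.5051 0.1568 0.2736] [[-0.704, -0.71, -0.002], [-0.71, 0.704, -0.001], [0.002, 0.0, -1.0]] [-36.6  11.5  18.2 105.9  -4.   63.3 118.3] [-1.27  0.7  -0.98] 10.4 0.28661955958210655
pilot [(0.82, [0.5096, 0.1775, 0.0836])] [(0.39, [0.5112, 0.1755, 0.0812])] [(0.71, [0.7007, -0.1056, 0.0001]), (0.61, [0.5149, 0.1775, 0.0844])]
driver_bit [(0.66, [0.5039, 0.1514, 0.2054])] [(0.75, [0.4722, -0.3602, 0.0679]), (0.6, [0.5749, -0.3599, 0.0033])] [(0.68, [0.5771, -0.3601, 0.0037])]
driver_grip [(0.65, [0.5051, 0.1586, 0.2868]), (0.58, [0.7029, -0.1027, 0.0019])] [(0.78, [0.5755, -0.3625, 0.0885]), (0.75, [0.5082, 0.155, 0.2916])] [(0.55, [0.5793, -0.3565, 0.0871]), (0.43, [0.5998, 0.021, 0.0823]), (0.42, [0.5033, 0.1534, 0.2932]), (0.17, [0.5076, 0.1628, 0.2003])]
```

View pics/w5c.png

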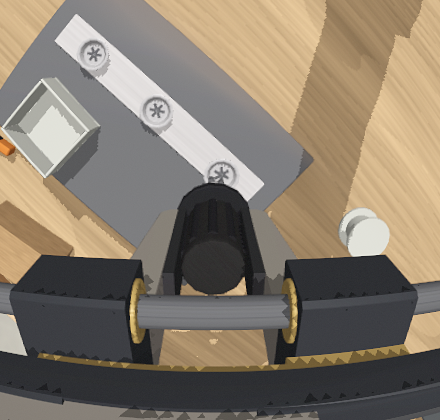

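Run:
```python
from h import *
s=status.sense();T=np.eye(4);T[:3,:3]=s['ee_rot'];T[:3,3]=s['tool_pos']
T1=np.eye(4);T1[:3,:3]=[[-0.943,0.333,0.001],[0.333,0.943,-0.001],[-0.002,-0.001,-1]];T1[:3,3]=[0.4745,0.1579,0.3351]
def grab(p):return cv2.imread(p)
out=[]
for n,(u,v) in (('w1',(340,231)),('w5',(322,233))):
    im=grab(f'pics/{n}.png')[v-25:v+25,u-25:u+25]
    out.append(cv2.resize(im,(380,380),interpolation=cv2.INTER_CUBIC))
cv2.imwrite('pics/cr.png',np.hstack(out))
for z in (.1,.11,.12):print(z,at(T1,339.5,230.5,z),at(T,322,232,z))
```

```text
0.1 [0.51715999 0.17520373 0.1       ] [0.5129563  0.17864632 0.1       ]
0.11 [0.51444685 0.17539004 0.11      ] [0.51125512 0.17659947 0.11      ]
0.12 [0.51173371 0.17557636 0.12      ] [0.50955393 0.17455262 0.12      ]
```

View pics/cr.png

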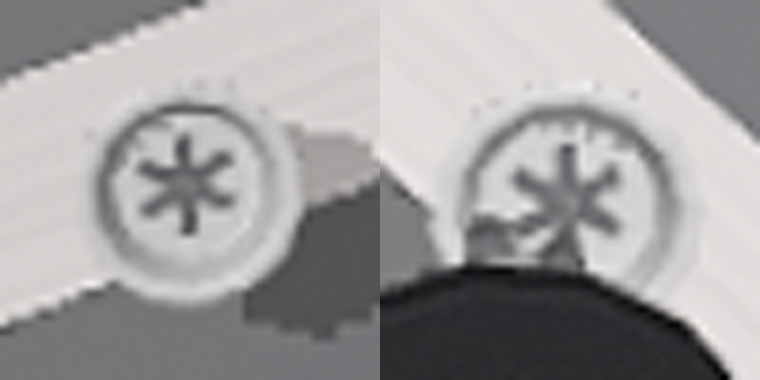

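Run:
```python
from h import *
s=show();T=np.eye(4);T[:3,:3]=s['ee_rot'];T[:3,3]=s['tool_pos']
w=at(T,311.5,236.5,.204);print('bit edge tool',T[:3,:3].T@(w-T[:3,3]))
print(T[:3,:3].T@(np.array([.5125,.177,.2])-T[:3,3]))
```

```text
[0.5055 0.158  0.2746] [[-0.707, -0.707, 0.0], [-0.707, 0.707, -0.0], [-0.0, -0.0, -1.0]] [-36.7  11.5  18.2 105.8  -4.   63.3 118. ] [ 1.13  0.98 -1.99] 11.1 0.2900529719435478
bit edge tool [ 0.00452813 -0.00023644  0.07060453]
[-0.01840473  0.00853559  0.0746051 ]
```

jog_arm([
  [0,-0.006,0.003,0,0,0,0],
  [0,-0.006,0.003,0.01,0,0,0],
  [0,-0.005,0.0025,0.015,0,0,0],
  [0,0,0,0.015,0,0,0],
  [0,0,0,0.015,0,0,0],
  [0,0,0,0.011,0,0,0],
  [0,0,0,0,0,0,0],
  [0,0,0,0,0,0,0],
])

```text
time_s: 11.9
tool_pos: [0.5117, 0.1762, 0.2085]
ee_rot: [[-0.707, -0.707, -0.0], [-0.707, 0.707, -0.0], [0.0, -0.0, -1.0]]
ft_force: [0.6, 0.2, -0.7]
finger_gap: 0.289
gripper_force: 30.0
```

Run:
```python
from h import *
s=show();s,T,im=shot('w6')
sc=vision.snapshot('scene');tp=vision.snapshot('top')
print(pin('pilot','wrist'),pin('pilot','scene'),pin('pilot','top'),pin('driver_bit','scene'))
f=lambda a:cv2.resize(a,(380,380),interpolation=cv2.INTER_CUBIC)
cv2.imwrite('pics/w6c.png',np.hstack([f(im[150:310,233:393]),f(sc[110:210,280:380])]))
```

```text
[0.5117 0.1762 0.2085] [[-0.707, -0.707, -0.0], [-0.707, 0.707, -0.0], [0.0, -0.0, -1.0]] [-36.9  16.7  17.2 108.5  -5.9  55.7 118. ] [ 0.61  0.17 -0.73] 11.9 0.2893490353172955
[(0.63, [0.5112, 0.1789, 0.0803])] [(0.65, [0.5107, 0.1737, 0.0829]), (0.43, [0.7946, 0.0793, -0.0025])] [(0.64, [0.5115, 0.1779, 0.0821]), (0.51, [0.7953, 0.0743, -0.0015])] [(0.74, [0.5143, 0.1762, 0.1408]), (0.69, [0.5728, -0.3601, 0.002])]
```

View pics/w6c.png

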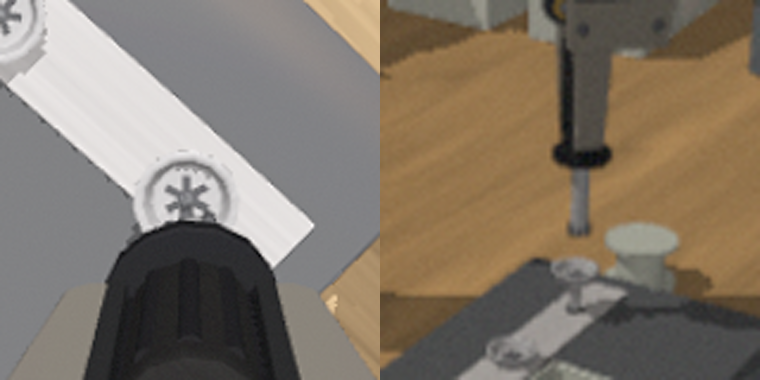

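Run:
```python
from h import *
s=status.sense();T=np.eye(4);T[:3,:3]=s['ee_rot'];T[:3,3]=s['tool_pos']
for z in (.1,.107,.114):
    w=at(T,310.9,232.5,z);print(z,w,T[:3,:3].T@(w-T[:3,3]))
m=vision.camera_model('scene');K=m['intrinsics'];P=m['pose']
def px(p):
    c=np.linalg.inv(P)@np.r_[p,1];q=K@c[:3];return q[:2]/q[2]
t=s['tool_pos'];print('bit px at TCP',px([t[0],t[1],t[2]-.0696]),'seen 332.1 171.1')
for z in (.104,.112,.120):print('rim',z,px([.512,.177,z]),'seen rim ctr 331.3 ~181')
```

```text
0.1 [0.51454596 0.17756366 0.1       ] [-0.00293168 -0.00088054  0.10907833]
0.107 [0.51318961 0.17627264 0.107     ] [-0.00106624 -0.00083637  0.10207657]
0.114 [0.51183326 0.17498163 0.114     ] [ 0.00079921 -0.0007922   0.09507482]
bit px at TCP [331.94585572 170.97977284] seen 332.1 171.1
rim 0.104 [331.81979872 183.21549679] seen rim ctr 331.3 ~181
rim 0.112 [331.90749759 180.46833909] seen rim ctr 331.3 ~181
rim 0.12 [331.99585922 177.7004205 ] seen rim ctr 331.3 ~181
```

jog_arm([
  [0,-0.0015,-0.0005,0.003,0,0,0],
  [0,0,0,0.007,0,0,0],
  [0,0,0,0.007,0,0,0],
  [0,0,0,0.005,0,0,0],
  [0,0,0,0,0,0,0],
  [0,0,0,0,0,0,0],
])

```text
time_s: 12.85
tool_pos: [0.5129, 0.1766, 0.1863]
ee_rot: [[-0.707, -0.707, -0.0], [-0.707, 0.707, -0.0], [0.0, 0.0, -1.0]]
ft_force: [-0.1, -0.1, -1.8]
finger_gap: 0.289
gripper_force: 30.0
```

jog_arm([
  [0,0,0,0.001,0,0,0],
  [0,0,0,0.001,0,0,0],
  [0,0,0,0,0,0,0],
])

```text
time_s: 13.15
tool_pos: [0.513, 0.1767, 0.1846]
ee_rot: [[-0.707, -0.707, 0.0], [-0.707, 0.707, 0.0], [-0.0, -0.0, -1.0]]
ft_force: [-0.3, -0.2, -0.6]
finger_gap: 0.288
gripper_force: 30.0
```

jog_arm([
  [0,0,0,0.001,0,0,0],
  [0,0,0,0.001,0,0,0],
  [0,0,0,0,0,0,0],
])

```text
time_s: 13.45
tool_pos: [0.5129, 0.1766, 0.1825]
ee_rot: [[-0.707, -0.707, -0.0], [-0.707, 0.707, -0.0], [0.0, 0.0, -1.0]]
ft_force: [0.6, -0.6, -2.0]
finger_gap: 0.284
gripper_force: 30.0
```

jog_arm([
  [0,0,0,0.001,0,0,0],
  [0,0,0,0.001,0,0,0],
  [0,0,0,0,0,0,0],
])

```text
time_s: 13.75
tool_pos: [0.5128, 0.1766, 0.1804]
ee_rot: [[-0.707, -0.707, -0.0], [-0.707, 0.707, -0.0], [0.0, 0.0, -1.0]]
ft_force: [0.2, -0.5, -1.7]
finger_gap: 0.288
gripper_force: 30.0
```

jog_arm([
  [0,0,0,0.001,0,0,0],
  [0,0,0,0,0,0,0],
])

```text
time_s: 13.95
tool_pos: [0.5129, 0.1766, 0.1794]
ee_rot: [[-0.707, -0.707, -0.0], [-0.707, 0.707, -0.0], [0.0, 0.0, -1.0]]
ft_force: [-1.0, -0.2, -1.4]
finger_gap: 0.287
gripper_force: 30.0
```

jog_arm([
  [0,0,0,0.001,0,0,0],
  [0,0,0,0,0,0,0],
])

```text
time_s: 14.15
tool_pos: [0.5131, 0.1767, 0.1786]
ee_rot: [[-0.707, -0.707, 0.0], [-0.707, 0.707, 0.0], [-0.0, -0.0, -1.0]]
ft_force: [-0.5, -0.5, -1.0]
finger_gap: 0.289
gripper_force: 30.0
```

Bit is at about 0.109 m, still free.

jog_arm([
  [0,0,0,0.001,0,0,0],
  [0,0,0,0.001,0,0,0],
  [0,0,0,0,0,0,0],
])

```text
time_s: 14.45
tool_pos: [0.5133, 0.1768, 0.1772]
ee_rot: [[-0.707, -0.707, 0.001], [-0.707, 0.707, 0.001], [-0.001, -0.0, -1.0]]
ft_force: [-1.2, -0.8, 5.0]
finger_gap: 0.293
gripper_force: 30.0
```

jog_arm([
  [0,0,0,0.001,0,0,0],
  [0,0,0,0,0,0,0],
])

```text
time_s: 14.65
tool_pos: [0.5134, 0.1769, 0.1766]
ee_rot: [[-0.707, -0.707, 0.001], [-0.707, 0.707, 0.001], [-0.001, -0.0, -1.0]]
ft_force: [-2.8, -0.5, 7.4]
finger_gap: 0.29
gripper_force: 30.0
```

jog_arm([
  [0,0,0,0.001,0,0,0],
  [0,0,0,0,0,0,0],
])

```text
time_s: 14.85
tool_pos: [0.5135, 0.1769, 0.176]
ee_rot: [[-0.707, -0.707, 0.001], [-0.707, 0.707, 0.001], [-0.002, -0.0, -1.0]]
ft_force: [-2.0, -1.2, 11.5]
finger_gap: 0.29
gripper_force: 30.0
```

jog_arm([
  [0,0,0,0.0001,0,0,8],
  [0,0,0,0.0001,0,0,8],
  [0,0,0,0.0001,0,0,8],
  [0,0,0,0.0001,0,0,8],
])

```text
time_s: 15.25
tool_pos: [0.5143, 0.1765, 0.1759]
ee_rot: [[-0.976, -0.219, 0.003], [-0.219, 0.976, 0.001], [-0.003, 0.0, -1.0]]
ft_force: [-1.2, -1.6, 9.5]
finger_gap: 0.288
gripper_force: 30.0
```

jog_arm([
  [0,0,0,0.0001,0,0,8],
  [0,0,0,0.0001,0,0,8],
  [0,0,0,0.0001,0,0,8],
  [0,0,0,0.0001,0,0,8],
])

```text
time_s: 15.65
tool_pos: [0.5147, 0.1761, 0.1755]
ee_rot: [[-0.943, 0.332, 0.004], [0.332, 0.943, 0.0], [-0.003, 0.002, -1.0]]
ft_force: [-0.3, -2.0, 10.0]
finger_gap: 0.287
gripper_force: 30.0
```

Run:
```python
from h import *
s=show();print(s['ft_torque'],s['gripper_force'])
```

```text
[0.5147 0.1761 0.1755] [[-0.943, 0.332, 0.004], [0.332, 0.943, 0.0], [-0.003, 0.002, -1.0]] [-46.9  20.4  30.1 110.7 -12.7  52.   60.2] [-0.27 -1.97  9.96] 15.65 0.28701685240857117
[-0.73317104  0.13830832  0.02512069] 30.002750158309937
```

jog_arm([
  [0,0,0,0.0004,0,0,8],
  [0,0,0,0.0001,0,0,8],
  [0,0,0,0.0001,0,0,8],
  [0,0,0,0.0001,0,0,8],
  [0,0,0,0.0001,0,0,8],
  [0,0,0,0.0001,0,0,8],
])

```text
time_s: 16.25
tool_pos: [0.5151, 0.1756, 0.1748]
ee_rot: [[-0.385, 0.923, 0.004], [0.923, 0.385, 0.0], [-0.002, 0.004, -1.0]]
ft_force: [-0.8, -3.1, 11.4]
finger_gap: 0.289
gripper_force: 30.0
```

jog_arm([
  [0,0,0,0.0001,0,0,8],
  [0,0,0,0.0001,0,0,8],
  [0,0,0,0.0001,0,0,8],
  [0,0,0,0.0001,0,0,8],
  [0,0,0,0.0001,0,0,8],
  [0,0,0,0.0001,0,0,8],
])

```text
time_s: 16.85
tool_pos: [0.5155, 0.1754, 0.1743]
ee_rot: [[0.428, 0.904, 0.005], [0.904, -0.428, -0.0], [0.002, 0.005, -1.0]]
ft_force: [0.4, -3.4, 11.1]
finger_gap: 0.29
gripper_force: 30.0
```

Run:
```python
from h import *
s=show();print(s['ft_torque'],s['gripper_force'])
```

```text
[0.5155 0.1754 0.1743] [[0.428, 0.904, 0.005], [0.904, -0.428, -0.0], [0.002, 0.005, -1.0]] [-63.4  25.7  52.6 111.6 -24.9  54.5 -24. ] [ 0.36 -3.4  11.13] 16.85 0.28980575590304897
[-1.17740421  0.07334293  0.05132958] 29.999842643737793
```

jog_arm([
  [0,0.0001,-0.0004,0.0001,0,0,8],
  [0,0.0001,-0.0004,0.0001,0,0,8],
  [0,0,-0.0004,0.0001,0,0,8],
  [0,0,0,0.0001,0,0,8],
])

```text
time_s: 17.25
tool_pos: [0.5151, 0.1759, 0.1741]
ee_rot: [[0.842, 0.539, 0.006], [0.539, -0.842, -0.001], [0.005, 0.004, -1.0]]
ft_force: [0.6, -4.5, 11.6]
finger_gap: 0.289
gripper_force: 30.0
```

Run:
```python
from h import *
s=show();print(s['ft_torque'],s['gripper_force'])
```

```text
[0.5151 0.1759 0.1741] [[0.842, 0.539, 0.006], [0.539, -0.842, -0.001], [0.005, 0.004, -1.0]] [-68.6  29.2  60.8 111.9 -30.5  56.5 -50.8] [ 0.55 -4.48 11.59] 17.25 0.28855088727158495
[-1.34870141 -0.14245059  0.01518296] 30.013559460639954
```

jog_arm([
  [0,0,0,0.0001,0,0,8],
  [0,0,0,0.0001,0,0,8],
  [0,0,0,0.0001,0,0,8],
  [0,0,0,0.0001,0,0,8],
])

```text
time_s: 17.65
tool_pos: [0.515, 0.1757, 0.1738]
ee_rot: [[1.0, 0.011, 0.006], [0.011, -1.0, -0.002], [0.006, 0.002, -1.0]]
ft_force: [0.4, -3.6, 11.8]
finger_gap: 0.286
gripper_force: 30.0
```

jog_arm([
  [0,0,0,0.0001,0,0,8],
  [0,0,0,0.0001,0,0,8],
  [0,0,0,0.0001,0,0,8],
  [0,0,0,0.0001,0,0,8],
])

```text
time_s: 18.05
tool_pos: [0.5148, 0.1754, 0.1734]
ee_rot: [[0.854, -0.521, 0.006], [-0.521, -0.854, -0.002], [0.006, -0.001, -1.0]]
ft_force: [-0.2, -4.4, 13.1]
finger_gap: 0.285
gripper_force: 30.0
```

Run:
```python
from h import *
s=show();print(s['ft_torque'],s['gripper_force'])
```

```text
[0.5148 0.1754 0.1734] [[0.854, -0.521, 0.006], [-0.521, -0.854, -0.002], [0.006, -0.001, -1.0]] [ -75.8   39.8   76.   112.3  -43.5   63.9 -102.8] [-0.21 -4.43 13.12] 18.05 0.2853535990475327
[-1.33269014  0.08109978  0.04418609] 30.01341015100479
```

jog_arm([
  [0,0,0,-0.004,0,0,0],
  [0,0,0,-0.005,0,0,0],
  [0,0,0,-0.006,0,0,0],
  [0,0,0,0,0,0,0],
  [0,0,0,0,0,0,-8],
  [0,0,0,0,0,0,-8],
  [0,0,0,0,0,0,-8],
  [0,0,0,0,0,0,-8],
])

```text
time_s: 18.85
tool_pos: [0.5116, 0.1778, 0.1859]
ee_rot: [[1.0, 0.024, -0.001], [0.024, -1.0, 0.0], [-0.001, -0.0, -1.0]]
ft_force: [0.4, 0.3, -2.0]
finger_gap: 0.291
gripper_force: 30.0
```

jog_arm([
  [0,0,0,0,0,0,-8],
  [0,0,0,0,0,0,-8],
  [0,0,0,0,0,0,-8],
  [0,0,0,0,0,0,-8],
  [0,0,0,0,0,0,-8],
  [0,0,0,0,0,0,-8],
  [0,0,0,0,0,0,-8],
  [0,0,0,0,0,0,-8],
])

```text
time_s: 19.65
tool_pos: [0.5116, 0.1777, 0.186]
ee_rot: [[0.417, 0.909, -0.0], [0.909, -0.417, 0.0], [0.0, -0.001, -1.0]]
ft_force: [0.6, 0.4, -1.8]
finger_gap: 0.287
gripper_force: 30.0
```

Run:
```python
from h import *
s=show();s,T,im=shot('w7');sc=vision.snapshot('scene')
print(s['ft_torque'])
for z in (.1,.105,.11):print(T[:3,:3].T@(at(T,313,233,z)-T[:3,3]))
f=lambda a:cv2.resize(a,(380,380),interpolation=cv2.INTER_CUBIC)
cv2.imwrite('pics/w7c.png',np.hstack([f(im[150:310,233:393]),f(sc[110:210,280:380])]))
```

```text
[0.5116 0.1777 0.186 ] [[0.417, 0.909, -0.0], [0.909, -0.417, 0.0], [0.0, -0.001, -1.0]] [-64.4  24.6  53.3 111.2 -23.8  55.9 -24.5] [ 0.56  0.35 -1.82] 19.65 0.2870297216212963
[-0.04751612  0.10671428 -0.07685225]
[ 0.00549823 -0.00050602  0.08600633]
[ 0.00684773 -0.00050249  0.08100667]
[ 0.00819723 -0.00049895  0.076007  ]
```

View pics/w7c.png

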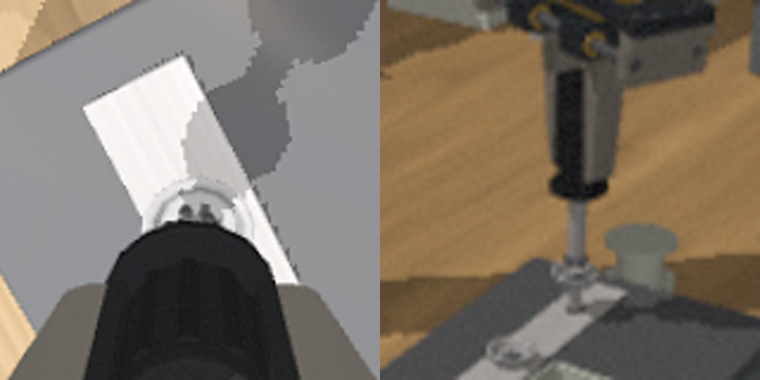

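The bit is clear of the screw, with the head just below it. Now re-engage: the contact height will show how far the screw sank.

jog_arm([
  [0,0,0.0025,0,0,0,0],
  [0,0,0,0.004,0,0,0],
  [0,0,0,0.003,0,0,0],
  [0,0,0,0.001,0,0,0],
  [0,0,0,0,0,0,0],
  [0,0,0,0,0,0,0],
])

```text
time_s: 20.35
tool_pos: [0.5143, 0.1764, 0.178]
ee_rot: [[0.423, 0.906, -0.0], [0.906, -0.423, -0.0], [-0.0, 0.0, -1.0]]
ft_force: [0.6, -0.3, -1.2]
finger_gap: 0.288
gripper_force: 30.0
```

jog_arm([
  [0,0,0,0.001,0,0,0],
  [0,0,0,0,0,0,0],
])

```text
time_s: 20.55
tool_pos: [0.5143, 0.1765, 0.1771]
ee_rot: [[0.423, 0.906, -0.0], [0.906, -0.423, 0.0], [0.0, -0.0, -1.0]]
ft_force: [0.3, -0.3, -1.4]
finger_gap: 0.289
gripper_force: 30.0
```

jog_arm([
  [0,0,0,0.001,0,0,0],
  [0,0,0,0,0,0,0],
])

```text
time_s: 20.75
tool_pos: [0.5144, 0.1765, 0.1763]
ee_rot: [[0.423, 0.906, 0.0], [0.906, -0.423, 0.0], [0.0, 0.0, -1.0]]
ft_force: [-0.4, 0.4, 0.5]
finger_gap: 0.29
gripper_force: 30.0
```

jog_arm([
  [0,0,0,0.001,0,0,0],
  [0,0,0,0,0,0,0],
])

```text
time_s: 20.95
tool_pos: [0.5145, 0.1765, 0.1755]
ee_rot: [[0.423, 0.906, 0.0], [0.906, -0.423, 0.0], [0.001, 0.0, -1.0]]
ft_force: [-1.3, -0.0, 2.7]
finger_gap: 0.289
gripper_force: 30.0
```

jog_arm([
  [0,0,0,0.001,0,0,0],
  [0,0,0,0.001,0,0,0],
  [0,0,0,0,0,0,0],
])

```text
time_s: 21.25
tool_pos: [0.5147, 0.1766, 0.174]
ee_rot: [[0.423, 0.906, 0.0], [0.906, -0.423, 0.001], [0.001, -0.0, -1.0]]
ft_force: [-2.5, -0.8, 9.9]
finger_gap: 0.287
gripper_force: 30.0
```

jog_arm([
  [0,0,0,0.0006,0,0,0],
  [0,0,0,0.0001,0,0,8],
  [0,0,0,0.0001,0,0,8],
  [0,0,0,0.0001,0,0,8],
])

```text
time_s: 21.65
tool_pos: [0.5155, 0.1759, 0.1736]
ee_rot: [[0.759, 0.651, 0.002], [0.651, -0.759, 0.001], [0.002, 0.001, -1.0]]
ft_force: [-1.6, -2.2, 11.1]
finger_gap: 0.292
gripper_force: 30.0
```

jog_arm([
  [0,0,0,0.0001,0,0,8],
  [0,0,0,0.0001,0,0,8],
  [0,0,0,0.0001,0,0,8],
  [0,0,0,0.0001,0,0,8],
])

```text
time_s: 22.05
tool_pos: [0.5158, 0.175, 0.1733]
ee_rot: [[0.989, 0.15, 0.003], [0.15, -0.989, -0.001], [0.003, 0.001, -1.0]]
ft_force: [-1.4, -3.1, 10.4]
finger_gap: 0.287
gripper_force: 30.0
```

jog_arm([
  [0,0,0,0.0001,0,0,8],
  [0,0,0,0.0001,0,0,8],
  [0,0,0,0.0001,0,0,8],
  [0,0,0,0.0001,0,0,8],
])

```text
time_s: 22.45
tool_pos: [0.5159, 0.1747, 0.173]
ee_rot: [[0.918, -0.397, 0.003], [-0.397, -0.918, -0.002], [0.004, 0.0, -1.0]]
ft_force: [-0.0, -2.7, 11.7]
finger_gap: 0.289
gripper_force: 30.0
```

jog_arm([
  [0,0,0,-0.005,0,0,0],
  [0,0,0,-0.01,0,0,0],
  [0,0,0,-0.015,0,0,0],
  [0,0,0,-0.02,0,0,0],
  [0,0,0,-0.02,0,0,0],
  [0,0,0,-0.02,0,0,0],
  [0,0,0,-0.015,0,0,0],
  [0,0,0,0,0,0,0],
])

```text
time_s: 23.25
tool_pos: [0.5154, 0.1766, 0.2785]
ee_rot: [[0.921, -0.39, 0.003], [-0.39, -0.921, 0.002], [0.002, -0.003, -1.0]]
ft_force: [0.5, 0.3, -1.8]
finger_gap: 0.286
gripper_force: 30.0
```

jog_arm([
  [0,0.007,0.02,0,0,0,0],
  [0,0.013,0.038,0,0,0,0],
  [0,0.013,0.038,0,0,0,0],
  [0,0.013,0.038,0,0,0,0],
  [0,0.013,0.038,0,0,0,0],
  [0,0.013,0.038,0,0,0,0],
  [0,0.013,0.038,0,0,0,0],
  [0,0.013,0.038,0,0,0,0],
])

```text
time_s: 24.05
tool_pos: [0.4911, -0.1272, 0.2755]
ee_rot: [[0.92, -0.391, -0.001], [-0.391, -0.92, 0.001], [-0.001, -0.0, -1.0]]
ft_force: [0.7, -0.3, -0.5]
finger_gap: 0.288
gripper_force: 30.0
```

jog_arm([
  [0,0.013,0.038,0,0,0,0],
  [0,0.013,0.038,0,0,0,0],
  [0,0.013,0.038,0,0,0,0],
  [0,0.013,0.038,0,0,0,0],
  [0,0.013,0.038,0,0,0,0],
  [0,0,0,0,0,0,0],
  [0,0,0,0,0,0,0],
])

```text
time_s: 24.75
tool_pos: [0.4761, -0.327, 0.2756]
ee_rot: [[0.919, -0.395, -0.001], [-0.395, -0.919, 0.001], [-0.002, -0.0, -1.0]]
ft_force: [0.2, 0.0, -2.0]
finger_gap: 0.288
gripper_force: 30.0
```

Run:
```python
from h import *
s=show()
R=np.array(s['ee_rot']);print(R.T@(np.array([.473,-.3597,.0846])-s['tool_pos']))
```

```text
[ 0.4761 -0.327   0.2756] [[0.919, -0.395, -0.001], [-0.395, -0.919, 0.001], [-0.002, -0.0, -1.0]] [-19.   28.7  69.4 101.3 -28.5  70.4 -55. ] [ 0.19  0.03 -2.  ] 24.75 0.2875183940319279
[0.01041616 0.03123867 0.19093966]
```

jog_arm([
  [0,0.005,0.016,0.01,0,0,0],
  [0,0.0055,0.015,0.01,0,0,0],
  [0,0,0,0.02,0,0,0],
  [0,0,0,0.02,0,0,0],
  [0,0,0,0.02,0,0,0],
  [0,0,0,0.02,0,0,0],
  [0,0,0,0.015,0,0,0],
  [0,0,0,0,0,0,0],
])

```text
time_s: 25.55
tool_pos: [0.4753, -0.3557, 0.1592]
ee_rot: [[0.921, -0.389, -0.003], [-0.389, -0.921, 0.003], [-0.004, -0.001, -1.0]]
ft_force: [1.3, -0.4, -2.2]
finger_gap: 0.288
gripper_force: 30.0
```

jog_arm([
  [0,0,0,0,0,0,0],
  [0,0,0,0,0,0,0],
])

```text
time_s: 25.75
tool_pos: [0.4763, -0.3583, 0.1624]
ee_rot: [[0.921, -0.391, 0.001], [-0.391, -0.921, -0.001], [0.002, 0.0, -1.0]]
ft_force: [-0.0, 0.2, -1.1]
finger_gap: 0.285
gripper_force: 30.0
```

Run:
```python
from h import *
s=show();R=np.array(s['ee_rot']);print(R.T@(np.array([.473,-.3597,.0846])-s['tool_pos']))
sc=vision.snapshot('scene')
m=vision.camera_model('scene');K=m['intrinsics'];P=m['pose']
def px(p):
    c=np.linalg.inv(P)@np.r_[p,1];q=K@c[:3];return q[:2]/q[2]
t=s['tool_pos'];print('bit px',px([t[0],t[1],t[2]-.0696]),'mouth px',px([.473,-.3597,.07]))
print(pin('driver_bit','scene'),pin('stand_mouth','scene'))
cv2.imwrite('pics/s8.png',cv2.resize(sc[220:350,110:260],(750,600) if 0 else (690,598),interpolation=cv2.INTER_CUBIC))
```

```text
[ 0.4763 -0.3583  0.1624] [[0.921, -0.391, 0.001], [-0.391, -0.921, -0.001], [0.002, 0.0, -1.0]] [ -9.2  36.9  60.9 105.2 -37.1  60.5 -46.6] [-0.    0.2  -1.07] 25.75 0.28480041638738524
[-0.00263721  0.0025646   0.07775362]
bit px [162.60174797 292.78944398] mouth px [162.98821751 301.93012654]
[(0.97, [0.5757, -0.3606, 0.0036]), (0.92, [0.4748, -0.3578, 0.0953])] [(0.73, [0.4703, -0.3618, 0.069]), (0.73, [0.4747, -0.3601, 0.0958]), (0.61, [0.5004, -0.5032, 0.0689])]
```

View pics/s8.png

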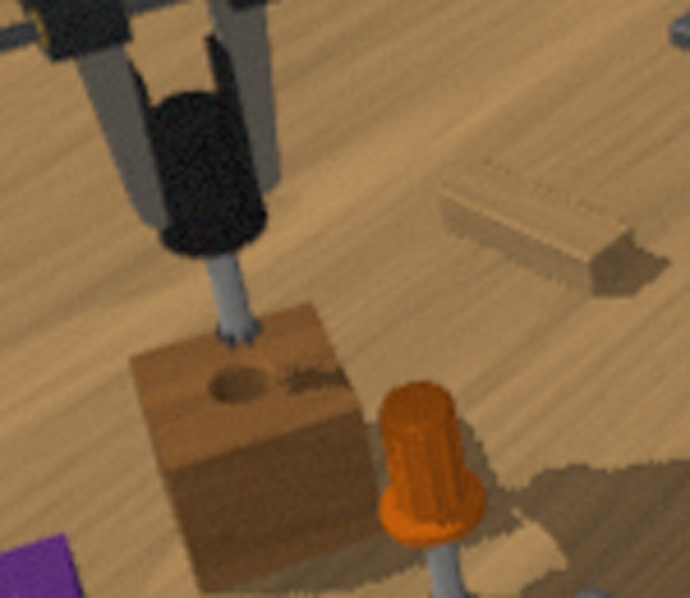

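Bit hangs above the stand, tip at scene px (161.7,293), mouth at (162.2,303.5). Refining the mouth position.

Run:
```python
from h import *
T=np.eye(4);T[:3,:3]=[[-0.945,0.326,0.007],[0.326,0.945,-0.004],[-0.008,-0.001,-1]];T[:3,3]=[.4735,-.3613,.2796]
u,_,v=np.linalg.svd(T[:3,:3]);T[:3,:3]=u@v
print(at(T,314.3,202,.07))
m=vision.camera_model('scene');K=m['intrinsics'];P=m['pose']
d=P[:3,:3]@np.linalg.inv(K)@[163.1,303.3,1];o=P[:3,3];print(o+d*(.07-o[2])/d[2])
d=P[:3,:3]@np.linalg.inv(K)@[162.2,303.5,1];print(o+d*(.07-o[2])/d[2])
s=show();g=cv2.cvtColor(cv2.imread('pics/w4.png'),6)[175:230,285:345]
y,x=np.where(g<75);print(x.mean()+285,y.mean()+175,len(x))
```

```text
[ 0.47135062 -0.36101589  0.07      ]
[ 0.47612061 -0.36214368  0.07      ]
[ 0.475172   -0.36342836  0.07      ]
[ 0.4762 -0.3583  0.1622] [[0.92, -0.391, 0.001], [-0.391, -0.92, -0.001], [0.001, 0.0, -1.0]] [ -9.2  36.9  60.9 105.2 -37.1  60.5 -46.6] [ 0.95 -1.26 -1.26] 25.9 0.28856541531721536
312.9294871794872 205.18589743589743 156
```

jog_arm([
  [0,-0.0008,0.0038,0.002,0,0,0],
  [0,0,0,0.006,0,0,0],
  [0,0,0,0.006,0,0,0],
  [0,0,0,0.005,0,0,0],
  [0,0,0,0.005,0,0,0],
  [0,0,0,0.003,0,0,0],
  [0,0,0,0,0,0,0],
])

```text
time_s: 26.6
tool_pos: [0.4733, -0.3611, 0.1338]
ee_rot: [[0.92, -0.391, -0.001], [-0.391, -0.92, 0.0], [-0.001, -0.0, -1.0]]
ft_force: [-0.5, -0.2, -0.5]
finger_gap: 0.287
gripper_force: 30.0
```

jog_arm([
  [0,0,0,0.004,0,0,0],
  [0,0,0,0.004,0,0,0],
  [0,0,0,0.004,0,0,0],
  [0,0,0,0,0,0,0],
])

```text
time_s: 27.0
tool_pos: [0.4733, -0.3609, 0.1217]
ee_rot: [[0.92, -0.391, -0.001], [-0.391, -0.92, 0.001], [-0.001, -0.0, -1.0]]
ft_force: [0.8, 0.1, -1.4]
finger_gap: 0.285
gripper_force: 30.0
```

Inside the hole without contact; continuing down.

jog_arm([
  [0,0,0,0.007,0,0,0],
  [0,0,0,0.008,0,0,0],
  [0,0,0,0.008,0,0,0],
  [0,0,0,0.007,0,0,0],
  [0,0,0,0.003,0,0,0],
  [0,0,0,0,0,0,0],
])

```text
time_s: 27.6
tool_pos: [0.4733, -0.3612, 0.0888]
ee_rot: [[0.92, -0.391, -0.001], [-0.391, -0.92, 0.0], [-0.001, 0.0, -1.0]]
ft_force: [1.5, -0.9, -1.6]
finger_gap: 0.291
gripper_force: 30.0
```

jog_arm([
  [0,0,0,0.001,0,0,0],
  [0,0,0,0.001,0,0,0],
  [0,0,0,0,0,0,0],
])

```text
time_s: 27.9
tool_pos: [0.4737, -0.3613, 0.0875]
ee_rot: [[0.92, -0.391, 0.0], [-0.391, -0.92, -0.0], [0.0, -0.0, -1.0]]
ft_force: [0.1, -0.7, -1.4]
finger_gap: 0.287
gripper_force: 30.0
```

jog_arm([
  [0,0,0,0.001,0,0,0],
  [0,0,0,0.001,0,0,0],
  [0,0,0,0,0,0,0],
])

```text
time_s: 28.2
tool_pos: [0.4736, -0.3612, 0.0853]
ee_rot: [[0.92, -0.391, -0.0], [-0.391, -0.92, 0.0], [-0.0, -0.0, -1.0]]
ft_force: [0.7, 0.1, -1.1]
finger_gap: 0.288
gripper_force: 30.0
```

jog_arm([
  [0,0,0,0.001,0,0,0],
  [0,0,0,0,0,0,0],
])

```text
time_s: 28.4
tool_pos: [0.4736, -0.3613, 0.0846]
ee_rot: [[0.92, -0.391, 0.0], [-0.391, -0.92, -0.0], [0.0, -0.0, -1.0]]
ft_force: [-0.3, 0.6, 0.7]
finger_gap: 0.288
gripper_force: 30.0
```

Contact is at the same height as at pick-up, so the driver has not slid in the grip and the sink estimate (about 3.1 mm, or 4.9 rad) holds. Releasing.

jog_arm([
  [0.5,0,0,0,0,0,0],
  [1,0,0,0,0,0,0],
  [1,0,0,0,0,0,0],
  [1,0,0,0,0,0,0],
  [1,0,0,0,0,0,0],
  [1,0,0,0,0,0,0],
  [1,0,0,0,0,0,0],
  [1,0,0,0,0,0,0],
])

```text
time_s: 29.2
tool_pos: [0.4736, -0.3613, 0.0844]
ee_rot: [[0.92, -0.391, 0.0], [-0.391, -0.92, -0.0], [0.0, -0.0, -1.0]]
ft_force: [-0.9, -0.5, -0.6]
finger_gap: 0.958
gripper_force: 0.0
```

jog_arm([
  [1,0,0,0,0,0,0],
  [1,0,0,0,0,0,0],
  [1,0,0,-0.01,0,0,0],
  [1,0,0,-0.02,0,0,0],
  [1,0,0,-0.03,0,0,0],
  [1,0,0,-0.03,0,0,0],
  [1,0,0,-0.03,0,0,0],
  [1,0,0,-0.03,0,0,0],
])

```text
time_s: 30.0
tool_pos: [0.4733, -0.3614, 0.2364]
ee_rot: [[0.92, -0.391, 0.001], [-0.391, -0.92, -0.0], [0.001, -0.0, -1.0]]
ft_force: [1.3, -0.5, 0.3]
finger_gap: 0.997
gripper_force: 0.0
```

jog_arm([
  [1,0,0,-0.01,0,0,0],
  [1,0,0,0,0,0,0],
  [1,0,0,0,0,0,0],
  [1,0,0,0,0,0,0],
])

```text
time_s: 30.4
tool_pos: [0.4731, -0.3605, 0.2429]
ee_rot: [[0.92, -0.391, -0.002], [-0.391, -0.92, 0.001], [-0.002, -0.0, -1.0]]
ft_force: [0.1, 0.8, -1.0]
finger_gap: 1.001
gripper_force: 0.0
```

Run:
```python
from h import *
s=show();sc=vision.snapshot('scene');shot('w9')
print(pin('driver_grip','scene'),pin('stand_mouth','wrist'),pin('driver_grip','wrist'))
f=lambda a:cv2.resize(a,(390,390),interpolation=cv2.INTER_CUBIC)
cv2.imwrite('pics/s9.png',np.hstack([f(sc[230:360,110:240]),f(sc[110:210,280:380])]))
```

```text
[ 0.4731 -0.3605  0.2429] [[0.92, -0.391, -0.002], [-0.391, -0.92, 0.001], [-0.002, -0.0, -1.0]] [-12.4  32.   66.  101.  -31.4  68.2 -50.3] [ 0.13  0.81 -0.96] 30.4 1.0007861548779842
[(0.69, [0.5742, -0.3613, 0.0907]), (0.58, [0.6616, -0.2362, 0.0066]), (0.33, [0.5434, 0.0941, 0.0033])] [(0.69, [0.4954, -0.501, 0.0706])] [(0.86, [0.5757, -0.3606, 0.0902]), (0.75, [0.4688, -0.3591, 0.0999])]
```

View pics/s9.png

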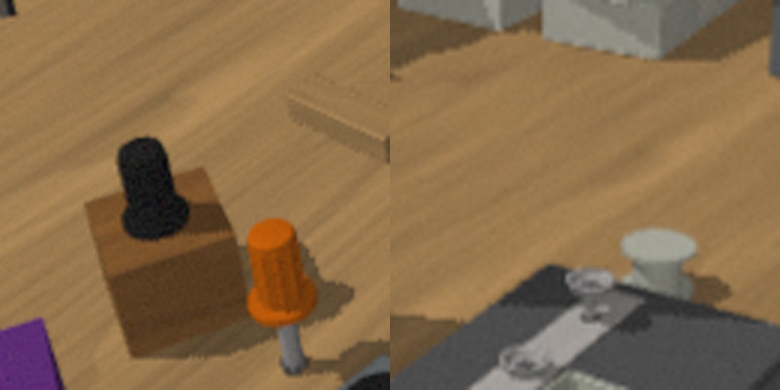

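The driver hangs home in the wooden stand (crop px 155,190) and the other things are in place. I'll quantify the screw's sink by image registration before handing in.

Run:
```python
from h import *
a=cv2.imread('pics/scene0.png');b=vision.snapshot('scene')
g=lambda i:cv2.resize(cv2.cvtColor(i,6),None,fx=10,fy=10,interpolation=cv2.INTER_CUBIC)
A,B=g(a),g(b)
for n,(x0,x1,y0,y1) in {'proud head':(322,342,177,186),'home mid':(305,327,197,209),'home near':(285,305,211,224)}.items():
    t=A[y0*10:y1*10,x0*10:x1*10];S=B[(y0-4)*10:(y1+4)*10,(x0-4)*10:(x1+4)*10]
    r=cv2.matchTemplate(S,t,cv2.TM_CCOEFF_NORMED);_,v,_,p=cv2.minMaxLoc(r);print(n,round(v,3),(p[0]-40)/10,(p[1]-40)/10)
```

```text
proud head 0.659 0.0 0.9
home mid 0.998 0.0 0.0
home near 0.998 0.0 0.0
```

```bash
python3 -c "
from bench import workorder
print(workorder.job_done())"
```

```text
the job is handed in; nothing more can be done
None
```

The job is handed in: the proud screw is turned clockwise by my estimate 4 to 5 rad, from its 2.6 to 3.1 mm of sink, and the driver is hanging back in its wooden stand; I saw no verdict from the judge.

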